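Edge the mirror paddle out of its tray and lay it beside the foraging cup

TASK

With light fingertip pressure on top (the paddle must never bear on the tray with more than 14 N, its own weight included), slide the flat mirror paddle out over the tray's open front edge until at least 30 mm of it overhangs, still lying flat, and leave it so for a moment. Then pinch the overhanging end, lift it clear and lay it gently, mirror up, in the holder between the two blue kerbs on the turntable, centred on the holder's spot so that its outer end sticks out over the rim, and let go. Don't drop the paddle and leave the other toys where they are.

Things in the scene. Friction and masses are not known exactly. Their poses are not given: they have to be found in the camera images.
- paddle_center (a point): Centre (half-way up) and centre of mass of the mirror paddle: a loose flat dark-wood board 160 mm long (x), 56 wide (y), 8 thick (z, up), about 0.25 kg (held by one end it needs a firm grip, 40 N or more), a polished steel disc 48 mm across let in flush in the middle of its upper face. It starts flat in the tray, its length along the tray's x, its front end 15 to 18 mm behind the tray's front edge.
- tray_edge (a point): Middle of the open front edge of the fixed birch tray, 70 mm above the shelf board. The floor rises slightly to the front, by 0.7 to 1.7 degrees (unknown): it is 70 mm high at mid-length, 1 to 3 mm higher at the edge, so the paddle climbs as it slides out. x points into the tray (the paddle is slid out along -x), z up. In front of and below the edge is free space.
- tray: The tray, same axes; origin on the shelf board, 90 mm inwards of the edge. Battens leave a channel 62 mm wide, a stop closes it 180 mm behind the edge; their tops are 81 mm up, above the paddle's, so it can't be gripped or pushed from behind inside. The floor is stiff: 30 N per mm. Smooth lacquer, friction about 0.36, fingertips about 0.6: pressing 6 to 9 N drags the paddle.
- holder (a point): Where the paddle's centre belongs on the turntable, half-way up the lying paddle: 4 mm above the platter's surface, which is 42 mm above the shelf board. x runs along the holder inwards, to the orange cup; z up. The holder is the lane between two blue kerbs 64 mm apart, 5 mm high, from 20 mm outwards (-x) to 80 mm inwards of this spot.
- turntable: Fixed grey base of the turntable, origin on the shelf board on the turning axis, 65 mm along +x from the holder's spot. The white platter on it is 200 mm across: a paddle on the spot sticks out 45 mm over the rim, and its inner end stops 20 mm short of the orange cup (60 mm across, 55 mm tall, fixed to the platter).
- platter (a joint): Turning angle of the platter on its base, rad, counter-clockwise seen from above; stiff (0.08 N m), stays where it is left, stops at -0.6 and 0.6.
- spool_mid (a point): Bystander, loose: beech spool, 44 mm across, 44 mm tall; point on its axis half-way up or nearby. Not part of the job.
- spinner_mid (a point): Bystander, loose: purple acrylic spinner on a black disc foot, 64 mm across, 28 mm tall; point on its axis half-way up or nearby. Not part of the job.
- tin_mid (a point): Bystander, loose: round aluminium tin, 64 mm across, 45 mm tall; point on its axis half-way up or nearby. Not part of the job.
- jar_mid (a point): Bystander, loose: amber jar with a white cap, 68 mm across, 100 mm tall; point on its axis half-way up or nearby. Not part of the job.
- perch_ring_mid (a point): Bystander, loose: green plastic ring lying flat, 80 mm across, 14 mm tall; point on its axis half-way up or nearby. Not part of the job.
- bell_mid (a point): Bystander, loose: brass bell, 48 mm across, 46 mm tall; point on its axis half-way up or nearby. Not part of the job.
There are look-alikes about, which are no part of the job. Leave any red or yellow look-alike of the tray alone.

How it is judged:
On the way, in this order (a step that is already met when the one before it is completed fails the run):
1. the paddle lies flat in the tray with 30 to 78 mm of its front end overhanging the edge (x of paddle_center in the frame of tray_edge between 0.002 and 0.05 m and z of paddle_center in the frame of tray_edge between 0.001 and 0.009 m and angle between paddle_center's own z axis and vertical below 0.06 rad), for 0.2 s.
2. the paddle is held by the fingers, lifted at least 20 mm clear of the tray floor (z of paddle_center in the frame of tray_edge above 0.024 m and contact force between the fingers and paddle above 1 N), for 0.2 s.
At the end, for the whole second after the job is handed in: The paddle lies at rest in the holder, mirror up and flat on the platter (within 2.5 mm in height, 0.05 rad in tilt) between the kerbs, its centre within 14 mm of the holder's spot along the holder and 7 mm across it, lined up within 0.12 rad, released (x of paddle_center in the frame of holder between -0.014 and 0.014 m and y of paddle_center in the frame of holder between -0.007 and 0.007 m and z of paddle_center in the frame of holder between -0.0025 and 0.0025 m and angle between paddle_center's own z axis and vertical below 0.05 rad and angle between the x axis of paddle_center and the x axis of holder, either way round below 0.12 rad and linear speed of paddle below 0.01 m/s and velocity of joint platter between -0.05 and 0.05 rad/s and contact force between the fingers and paddle below 0.1 N); the robot touches nothing.
It fails at once if the paddle is pressed on the tray with more than 14 N (contact force between paddle and tray above 14 N).
It fails at once if the paddle is banged down on the turntable with more than 40 N (contact force between paddle and turntable above 40 N).
It fails at once if the paddle is dropped (height (world z) of paddle_center below 0.036 m).
It fails at once if a bystander is moved more than 30 mm (distance of any of spool_mid, spinner_mid, tin_mid, jar_mid, perch_ring_mid, bell_mid from where it was at the start of the episode above 0.03 m).
It also fails if it takes over 72 s, if anything falls off the work surface, if the arm or the gripper's body presses on something with over 40 N, if the wrist force passes 120 N, or if a joint passes its speed limit or range.

ROBOT

A 6-joint arm with a two-finger parallel gripper is mounted at the origin on the work surface. World frame = base frame: x ahead of the robot, y to its left, z up, the work surface at z = 0. Lengths are in m, angles in rad, forces in N, time in s.
With the tool pointing down it reaches from about 0.35 to 0.975 m from the base axis. Payload 4.9 kg.
Tool frame: the origin (TCP) lies on the centre line of the jaws, within the pads' length; the fingertips stand 8 mm ahead of it and the grasp point (between the pads) lies 11 mm behind it; z points along the fingers, y is the direction in which the jaws open and shut (so a half turn about z gives the same grasp; the last joint's range is limited). The gripper opens to 85 mm and grips with 20 to 120 N. Pads are 22 mm wide; open, the fingers measure 114 mm over their backs; the gripper's body (76 mm by 85 mm) begins 54 mm behind the grasp point. The pads swing forward as they close: fully open they stand 13 mm farther back than shut.
Start: joints at [-1.401, 0.053, 1.613, -0, 1.476, -0.119], TCP at [0.178, -0.599, 0.239] pointing down, gripper open.
Joint ranges: [-3.01, 3.01], [-1.01, 2.22], [0.06, 2.58], [-1.02, 4.17], [0.09, 2.62], [-3.14, 3.14]. Speed limits (rad/s): [2.57, 2.57, 3.14, 3.14, 3.14, 3.14].

INTERFACE

Orientations are given as a rotation vector (axis times angle).
In Python, from station import get_obs, get_image, calibration, finish_job gives the robot as it stands. The module is installed in compiled form; this text tells all that it offers.
- The arm moves only by the shell command python3 -m jog 'ROWS' [FORCE]. ROWS is JSON, a list of rows, each a list of 7 numbers: the shift along the tool's x, y, z in cm, then the turn, a rotation vector about the tool's x, y, z in rad, then the closure in counts, from 0 (fully open) to 255 (shut). In form: [[dx, dy, dz, ax, ay, az, jaw], ...]. A call has 1 to 8 rows; each row is the pose to reach, as a shift and turn from the pose measured when the call began, along the tool's axes at that moment; what a row does not reach only later rows make up. A row lasts 1/12 s, in which the tool goes at most 41.7 mm and 7.16 degrees, less where a joint would pass 70% of its speed; a pose out of reach is approached as far as the arm can. A call with a gripper value outside its range is refused whole. The fingers move at their own pace and stop on an object; FORCE is the grip in N (left out, the last holds). Time passes only in rows, so rows that repeat a pose let the fingers close. It gives the time, the measured TCP pose, the force and the opening at its end, in the units of the state.
- get_obs(): the state, without advancing time (a new reading comes with each control period).
- get_image(name): name is "scene" or "top" or "wrist"; returns the picture (400x640x3 uint8, red, green, blue); there is no depth.
- calibration(name): a dict with "vfov" (degrees; the focal length in pixels is half the picture's height over the tangent of half this angle, whatever the lens; pixels are square), "cx", "cy" (the principal point, pixels), "dist_coeffs" ([k1, k2, p1, p2, k3] as OpenCV has them; the pictures are not rectified), "R" (3x3) and "t" (3): a world point X has camera coordinates R X + t. Camera axes: x right, y down, z forward; pixel columns grow to the right and rows downward; lengths in m; the calibration is good to about 2 mm. A picture is of the moment at which its call begins: read the wrist's pose just before it. calibration takes no time and is no camera call; for the wrist camera it gives the pose at the moment of the call.
- finish_job(): hands the job in, once; it reports no verdict.
The state is a dict: "t": time; "q": joint angles; "dq": joint speeds; "effort": joint torques, N m; "tool_pos": TCP position; "tool_rot": TCP orientation; "contact_force": force on the tool from outside, world axes, zero at the start; "wrist_torque": the same for the moment, N m; "opening": finger opening in m.
Only numpy, scipy, OpenCV 4.12 (cv2) and the standard library are available. Lean on these libraries where they do the work, as an engineer would, in place of code of your own. Each camera call takes 0.05 s, during which the arm holds its last target. There are 200 camera calls.

## Working session

There is one attempt and no reset: what is moved stays moved. The work goes in short steps, Python scripts to look and compute and a shell command to move; the robot and the scene stay as the last step left them, time stands still between calls to the robot, and variables do not carry over. Pictures are saved under pics/ and viewed, about 8 in all and at most 12, crops included, and the job is handed in when it is done.

```bash
mkdir -p pics; cat > h.py <<'E'
import numpy as np, cv2
from station import get_obs, get_image, calibration
from scipy.spatial.transform import Rotation as Ro
def K(c):
    f=200/np.tan(np.radians(c['vfov'])/2); return np.array([[f,0,c['cx']],[0,f,c['cy']],[0,0,1]])
def ray(c,uv):
    p=cv2.undistortPoints(np.array(uv,float).reshape(-1,1,2),K(c),np.array(c['dist_coeffs'],float)).reshape(-1,2)
    R=np.array(c['R']);t=np.array(c['t']); d=np.c_[p,np.ones(len(p))]@R
    return -R.T@t,d
def onz(c,uv,z):
    o,d=ray(c,uv); z=np.broadcast_to(z,len(d)); return o+d*((z-o[2])/d[:,2])[:,None]
def proj(c,X):
    R=np.array(c['R']);t=np.array(c['t'],float)
    return cv2.projectPoints(np.array(X,float).reshape(-1,1,3),cv2.Rodrigues(R)[0],t,K(c),np.array(c['dist_coeffs'],float))[0].reshape(-1,2)
def shot(n,f):
    c=calibration(n); im=get_image(n); cv2.imwrite('pics/'+f,im[:,:,::-1]); return c,im
E
python3 - <<'E'
from h import *
import pickle
d={}
for n in('scene','top','wrist'):
    d[n]=shot(n,n+'0.png'); c=d[n][0]; print(n,c['vfov'],c['cx'],c['cy'],c['dist_coeffs'],(-np.array(c['R']).T@c['t']).round(3))
pickle.dump(d,open('d0.pkl','wb')); o=get_obs(); print(o)
E
```

```text
scene 50.5229205213951 309.6102489617824 194.6141809902274 [-0.00755601  0.          0.          0.          0.        ] [ 1.109 -0.778  0.753]
top 43.36187133146369 318.62964603338315 201.44695885930966 [-0.07995884  0.          0.          0.          0.        ] [0.319 0.029 1.594]
wrist 61.937110136957344 322.47823147304166 199.28008442090007 [-0.06112882  0.          0.          0.          0.        ] [ 0.257 -0.576  0.373]
{'t': 0.15, 'q': array([-1.40098582e+00,  5.32033428e-02,  1.61397931e+00, -3.38303672e-07,
        1.47599319e+00, -1.18990468e-01]), 'dq': array([ 0.00032898, -0.00339988, -0.00369067,  0.00020248, -0.0004563 ,
        0.00163806]), 'effort': array([ 2.26563102e-04, -3.94243455e+01, -3.70720732e+01, -9.71047575e-05,
        4.68233673e-03,  8.34067748e-06]), 'tool_pos': array([ 0.17792761, -0.59864604,  0.23834616]), 'tool_rot': array([-3.10732986e+00, -4.51844918e-01,  6.36811916e-05]), 'contact_force': array([ 0.20649631,  0.50250267, -0.2827242 ]), 'wrist_torque': array([-0.00213143, -0.00180345, -0.0391885 ]), 'opening': 0.0854513605920277}
```

View pics/top0.png

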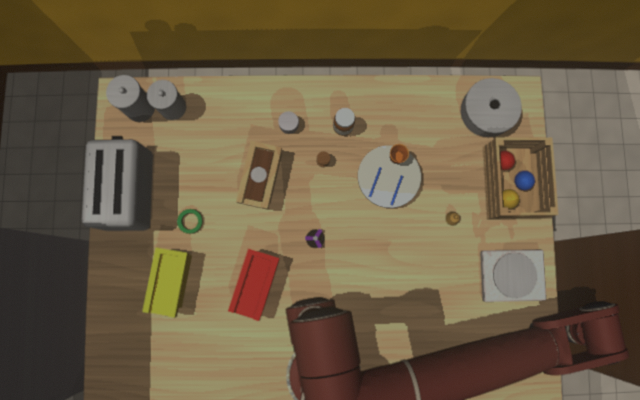

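View pics/scene0.png

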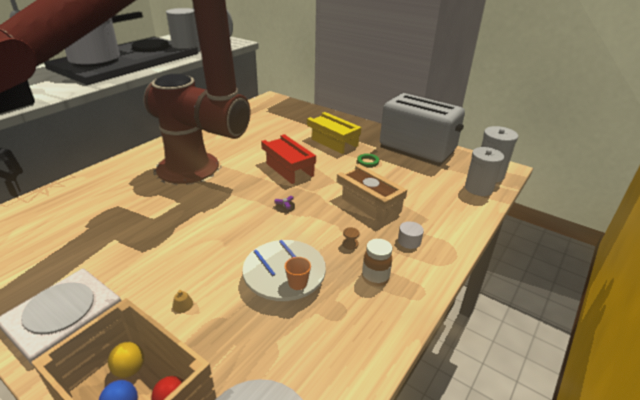

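The paddle candidates are the birch tray with the steel disc at top (260,175), the red tray at (255,285) and the yellow tray at (166,282). Birch fits the description. The turntable is at (390,177) with its cup at (399,155). I'll take one close crop to check the tray and its open end.

```bash
python3 - <<'E'
import cv2,numpy as np
a=cv2.imread('pics/top0.png'); s=cv2.imread('pics/scene0.png')
A=cv2.resize(a[135:220,225:310],(400,400),interpolation=2)
B=cv2.resize(a[135:220,347:432],(400,400),interpolation=2)
cv2.imwrite('pics/c0.png',np.hstack([A,B]))
E
```

```text
(no output)
```

View pics/c0.png

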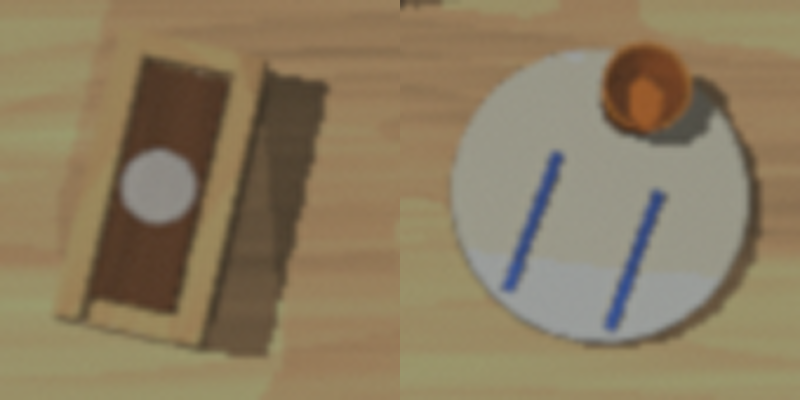

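The crop shows the birch tray with the dark paddle and its disc at about (258.6,174.5). The open front is at the lower edge, around (255,206), facing the robot. On the turntable the two blue kerbs point up-right, and the cup sits off to the right of the lane line.

```bash
cat > m.py <<'E'
from h import *
def lanes(c,im,roi,zk=0.047):
    x0,y0,x1,y1=roi; hsv=cv2.cvtColor(im,cv2.COLOR_RGB2HSV); m=np.zeros(im.shape[:2],np.uint8)
    m[y0:y1,x0:x1]=cv2.inRange(hsv,(100,100,40),(130,255,255))[y0:y1,x0:x1]
    cs=sorted(cv2.findContours(m,0,1)[0],key=cv2.contourArea)[-2:]
    out=[]
    for k in cs:
        mm=np.zeros_like(m); cv2.drawContours(mm,[k],-1,1,-1); v,u=np.nonzero(mm)
        P=onz(c,np.c_[u,v],zk)[:,:2]; ce=P.mean(0); w,V=np.linalg.eigh(np.cov((P-ce).T)); a=V[:,1]*np.sign(V[0,1])
        s=(P-ce)@a; out.append((ce+a*(np.percentile(s,1)+np.percentile(s,99))/2,a,np.ptp(s),(u.mean(),v.mean())))
    return out
def wood(c,im,roi,z=0.078):
    x0,y0,x1,y1=roi; hsv=cv2.cvtColor(im,cv2.COLOR_RGB2HSV); m=np.zeros(im.shape[:2],np.uint8)
    r=im[...,0].astype(int);g=im[...,1].astype(int);b=im[...,2].astype(int)
    mm=((r<125)&(r>50)&(r>1.5*g)&(r-b>25)).astype(np.uint8)*255
    m[y0:y1,x0:x1]=mm[y0:y1,x0:x1]
    k=max(cv2.findContours(m,0,1)[0],key=cv2.contourArea)[:,0,:]
    P=onz(c,k,z)[:,:2]; (ce,wh,a)=cv2.minAreaRect((P*1000).astype(np.float32))
    return m,k,P,np.array(ce)/1000,wh,a
E
python3 - <<'E'
from m import *; import pickle
d=pickle.load(open('d0.pkl','rb'))
c,im=d['top']
print('lane',lanes(c,im,(350,140,430,215)))
m,k,P,ce,wh,a=wood(c,im,(235,140,285,212)); print('wood',ce,wh,a, im[190,252],im[150,262],im[174,259])
hsv=cv2.cvtColor(im,cv2.COLOR_RGB2HSV); print(hsv[190,252],hsv[174,259])
# disc
D=np.zeros(m.shape,np.uint8); D[160:190,245:272]=cv2.inRange(hsv,(0,0,90),(180,45,255))[160:190,245:272]
kk=max(cv2.findContours(D,0,1)[0],key=cv2.contourArea); M=cv2.moments(kk); uv=(M['m10']/M['m00'],M['m01']/M['m00']); print('disc',uv,onz(c,[uv],.078),cv2.contourArea(kk))
# platter circle
W=np.zeros(m.shape,np.uint8); W[140:215,350:430]=cv2.inRange(hsv,(0,0,110),(180,60,255))[140:215,350:430]
kk=max(cv2.findContours(W,0,1)[0],key=cv2.contourArea); hull=cv2.convexHull(kk); P=onz(c,hull[:,0,:],.042)[:,:2]; print('platter',cv2.minEnclosingCircle((P*1000).astype(np.float32)))
# bystanders rough
print('cup top',onz(c,[(399.5,154)],.097)); print('spool,spinner,ring,tin,jar',onz(c,[(324,159),(316,239),(190,221),(289,123),(345,119),(453,218)],[.04,.03,.01,.04,.1,.04]))
print('edge corners',onz(c,[(225+80/4.7,135+320/4.7),(225+205/4.7,135+345/4.7)],.075))
c2,im2=d['scene']; print('scene proj',proj(c2,[onz(c,[uv],.078)[0]]))
E
```

```text
lane [(array([ 0.59777193, -0.1667719 ]), array([ 0.93019375, -0.3670689 ]), np.float64(0.09312280354932434), (np.float64(374.7959183673469), np.float64(181.71428571428572))), (array([ 0.57004649, -0.23309854]), array([ 0.93173213, -0.3631463 ]), np.float64(0.09486678608196566), (np.float64(396.09615384615387), np.float64(190.46153846153845)))]Traceback (most recent call last):
  File "<stdin>", line 5, in <module>
  File "m.py", line 17, in wood
    k=max(cv2.findContours(m,0,1)[0],key=cv2.contourArea)[:,0,:]
      ~~~^^^^^^^^^^^^^^^^^^^^^^^^^^^^^^^^^^^^^^^^^^^^^^^^
ValueError: max() iterable argument is empty
```

```bash
sed -i 's/mm=((r<125).*/mm=((r<105)\&(r>1.25*b)\&(r>g)).astype(np.uint8)*255/' m.py
python3 - <<'E'
from m import *; import pickle
d=pickle.load(open('d0.pkl','rb'))
c,im=d['top']
print(im[190,252],im[150,262],im[174,259],im[203,250],im[180,244])
hsv=cv2.cvtColor(im,cv2.COLOR_RGB2HSV)
D=np.zeros(im.shape[:2],np.uint8); D[160:190,245:272]=cv2.inRange(hsv,(0,0,90),(180,45,255))[160:190,245:272]
kk=max(cv2.findContours(D,0,1)[0],key=cv2.contourArea); M=cv2.moments(kk); uv=(M['m10']/M['m00'],M['m01']/M['m00']); print('disc',uv,onz(c,[uv],.078),cv2.contourArea(kk))
W=np.zeros(D.shape,np.uint8); W[140:215,350:430]=cv2.inRange(hsv,(0,0,110),(180,60,255))[140:215,350:430]
kk=max(cv2.findContours(W,0,1)[0],key=cv2.contourArea); hull=cv2.convexHull(kk); P=onz(c,hull[:,0,:],.042)[:,:2]; print('platter',cv2.minEnclosingCircle((P*1000).astype(np.float32)))
print('cup top',onz(c,[(399.5,154)],.097)); print('spool,spinner,ring,tin,jar,bell',onz(c,[(324,159),(316,239),(190,221),(289,123),(345,119),(453,218)],[.04,.03,.01,.04,.1,.04]).round(3))
print('edge corners',onz(c,[(225+80/4.7,135+320/4.7),(225+205/4.7,135+345/4.7)],.075))
c2,im2=d['scene']; print('scene proj',proj(c2,[onz(c,[uv],.078)[0]]))
m,k,P,ce,wh,a=wood(c,im,(235,140,285,212)); print('wood',ce,wh,a)
E
```

```text
[82 59 42] [85 62 43] [142 139 133] [153 135  91] [153 134  91]
disc (258.1493902439024, 174.1310975609756) [[0.61788784 0.19490155 0.078     ]] 164.0
platter ((617.115966796875, -212.24745178222656), 101.2625961303711)
cup top [[ 0.67397626 -0.23835016  0.097     ]]
spool,spinner,ring,tin,jar,bell [[ 0.673 -0.008  0.04 ]
 [ 0.421  0.019  0.03 ]
 [ 0.482  0.418  0.01 ]
 [ 0.791  0.102  0.04 ]
 [ 0.785 -0.073  0.1  ]
 [ 0.482 -0.411  0.04 ]]
edge corners [[0.52904492 0.24372986 0.075     ]
 [0.51210255 0.16251375 0.075     ]]
scene proj [[371.09325342 181.94244627]]
wood [0.61188452 0.19541705] (60.2301025390625, 177.12893676757812) 77.20455932617188
```

```bash
cat > go.py <<'E'
import sys
from h import *
x,y,z,yaw=map(float,sys.argv[1:5])
o=get_obs(); R0=Ro.from_rotvec(o['tool_rot']).as_matrix(); p=np.array(o['tool_pos'])
yw=np.radians(yaw); X=np.array([np.cos(yw),np.sin(yw),0]);Z=np.array([0,0,-1.]); R1=np.c_[X,np.cross(Z,X),Z]
print('t',round(o['t'],2),'p',p.round(4),'yaw',np.degrees(np.arctan2(R0[1,0],R0[0,0])).round(2),'F',np.round(o['contact_force'],1),'open',round(o['opening'],4))
print('shift cm',(R0.T@(np.array([x,y,z])-p)*100).round(3),'turn',Ro.from_matrix(R0.T@R1).as_rotvec().round(4))
E
python3 go.py 0.56 0.205 0.25 -12.5
```

```text
t 0.15 p [ 0.1779 -0.5986  0.2383] yaw 16.55 F [ 0.2  0.5 -0.3] open 0.0855
shift cm [ 59.513 -66.157  -1.05 ] turn [-1.60e-03  2.00e-04  5.07e-01]
```

```bash
python3 -m jog '[[59.5,-66.2,-1,0,0,0.507,255],[59.5,-66.2,-1,0,0,0.507,255],[59.5,-66.2,-1,0,0,0.507,255],[59.5,-66.2,-1,0,0,0.507,255],[59.5,-66.2,-1,0,0,0.507,255],[59.5,-66.2,-1,0,0,0.507,255],[59.5,-66.2,-1,0,0,0.507,255],[59.5,-66.2,-1,0,0,0.507,255]]' 20; python3 go.py 0.56 0.205 0.25 -12.5
```

```text
t: 0.82
tool_pos: [0.3211, -0.296, 0.2428]
tool_rot: [-3.121, 0.343, 0.001]
contact_force: [1.3, 0.0, -0.9]
opening: -0.0003
t 0.82 p [ 0.3211 -0.296   0.2428] yaw -12.55 F [ 1.3  0.  -0.9] open -0.0003
shift cm [ 12.436 -54.094  -0.636] turn [-0.0017  0.0005 -0.0008]
```

```bash
python3 -m jog '[[12.4,-54.1,-0.6,0,0,0,255],[12.4,-54.1,-0.6,0,0,0,255],[12.4,-54.1,-0.6,0,0,0,255],[12.4,-54.1,-0.6,0,0,0,255],[12.4,-54.1,-0.6,0,0,0,255],[12.4,-54.1,-0.6,0,0,0,255],[12.4,-54.1,-0.6,0,0,0,255],[12.4,-54.1,-0.6,0,0,0,255]]'; python3 go.py 0.56 0.205 0.25 -12.5
```

```text
t: 1.48
tool_pos: [0.4641, 0.0054, 0.247]
tool_rot: [-3.121, 0.343, -0.0]
contact_force: [1.3, -0.5, 0.6]
opening: 0.0002
t 1.48 p [0.4641 0.0054 0.247 ] yaw -12.53 F [ 1.3 -0.5  0.6] open 0.0002
shift cm [  5.036 -21.567  -0.265] turn [-0.0015 -0.     -0.0004]
```

```bash
python3 -m jog '[[5,-21.6,-0.3,0,0,0,255],[5,-21.6,-0.3,0,0,0,255],[5,-21.6,-0.3,0,0,0,255],[5,-21.6,-0.3,0,0,0,255],[5,-21.6,-0.3,0,0,0,255],[5,-21.6,-0.3,0,0,0,255],[5,-21.6,-0.3,0,0,0,255],[5,-21.6,-0.3,0,0,0,255]]'; python3 - <<'E'
from m import *; import pickle
s=shot('wrist','w1.png'); pickle.dump(s,open('w1.pkl','wb')); print((-np.array(s[0]['R']).T@s[0]['t']).round(3))
E
python3 go.py 0.56 0.205 0.25 -12.5
```

```text
t: 2.15
tool_pos: [0.5594, 0.2058, 0.2496]
tool_rot: [-3.123, 0.34, 0.002]
contact_force: [0.2, -0.6, -0.2]
opening: -0.0001
[0.64  0.188 0.384]
t 2.2 p [0.5593 0.205  0.2497] yaw -12.51 F [ 0.2 -0.4  0.8] open 0.0002
shift cm [ 0.069 -0.018 -0.029] turn [-0.0004  0.001  -0.0002]
```

View pics/w1.png

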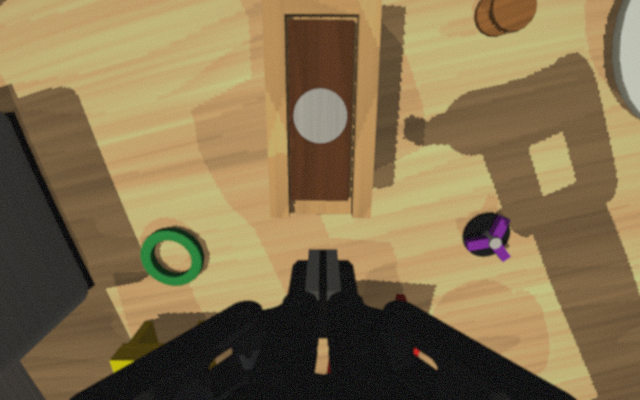

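The wrist view shows the paddle with its disc at (320,116), the wood spanning rows 22–199, and the open front edge near row 216. The tray looks well aligned with the tool.

```bash
python3 - <<'E'
from m import *; import pickle
c,im=pickle.load(open('w1.pkl','rb'))
print(im[60,320],im[170,320],im[207,320],im[225,320],im[100,275])
hsv=cv2.cvtColor(im,cv2.COLOR_RGB2HSV)
m,k,P,ce,wh,a=wood(c,im,(275,10,370,212)); print('wood',ce.round(4),wh,a,cv2.boundingRect(k))
D=np.zeros(m.shape,np.uint8); D[80:150,285:355]=cv2.inRange(hsv,(0,0,90),(180,50,255))[80:150,285:355]
kk=max(cv2.findContours(D,0,1)[0],key=cv2.contourArea); M=cv2.moments(kk); uv=(M['m10']/M['m00'],M['m01']/M['m00']); pc=onz(c,[uv],.0785)[0]; print('disc',uv,pc,'diam',2*np.sqrt(cv2.contourArea(kk)/np.pi))
print('front L/R, paddle front, back', onz(c,[(291,216),(352,216),(289,199),(352,200),(287,22),(357,22)],[.072,.072,.0785,.0785,.0785,.0785]).round(4))
for u in(300,320,340): print(u,[int(x) for x in im[192:226,u].mean(1)])
E
```

```text
[91 56 38] [93 58 29] [188 149  96] [197 164 108] [180 140  89]
wood [0.6131 0.1961] (61.4047737121582, 174.63011169433594) 77.15969848632812 (285, 14, 74, 198)
disc (319.8003757985719, 115.29349868470499) [0.61758791 0.1958057  0.0785    ] diam 53.13575717396171
front L/R, paddle front, back [[0.527  0.2458 0.072 ]
 [0.5138 0.1859 0.072 ]
 [0.5469 0.2422 0.0785]
 [0.5328 0.1828 0.0785]
 [0.6983 0.2058 0.0785]
 [0.6857 0.1488 0.0785]]
300 [54, 58, 58, 60, 56, 59, 63, 72, 104, 129, 138, 137, 137, 135, 136, 134, 136, 133, 134, 137, 134, 138, 144, 147, 146, 151, 152, 151, 153, 154, 155, 154, 150, 155]
320 [59, 64, 62, 59, 62, 63, 62, 74, 102, 129, 141, 142, 139, 140, 140, 144, 142, 143, 141, 144, 141, 135, 138, 151, 155, 158, 154, 154, 154, 157, 155, 156, 154, 156]
340 [59, 58, 58, 59, 64, 58, 66, 65, 95, 121, 138, 148, 145, 143, 146, 147, 141, 143, 142, 145, 146, 148, 159, 163, 167, 167, 167, 166, 165, 167, 166, 169, 166, 167]
```

```bash
python3 go.py 0.6555 0.1866 0.10 -12.8
```

```text
t 2.2 p [0.5593 0.205  0.2497] yaw -12.51 F [ 0.2 -0.4  0.8] open 0.0002
shift cm [ 9.806 -0.284 14.961] turn [-0.0004  0.001   0.005 ]
```

```bash
python3 -m jog '[[9.8,-0.28,12,0,0,0.005,255],[9.8,-0.28,12,0,0.001,0.005,255],[9.8,-0.28,12,0,0.001,0.005,255],[9.8,-0.28,14,0,0.001,0.005,255],[9.8,-0.28,15,0,0.001,0.005,255],[9.8,-0.28,15,0,0.001,0.005,255],[9.8,-0.28,15,0,0.001,0.005,255],[9.8,-0.28,15,0,0.001,0.005,255]]'; python3 go.py 0.6555 0.1866 0.088 -12.8
```

```text
t: 2.87
tool_pos: [0.6561, 0.1865, 0.1026]
tool_rot: [-3.12, 0.35, -0.005]
contact_force: [0.6, 0.8, -0.3]
opening: -0.0002
t 2.87 p [0.6561 0.1865 0.1026] yaw -12.81 F [ 0.6  0.8 -0.3] open -0.0002
shift cm [-0.064  0.008  1.458] turn [-0.0019 -0.0033 -0.0002]
```

```bash
python3 -m jog '[[0,0,0.4,0,0,0,255],[0,0,0.8,0,0,0,255],[0,0,1.1,0,0,0,255],[0,0,1.1,0,0,0,255],[0,0,1.1,0,0,0,255]]'; python3 go.py 0.6555 0.1866 0.086 -12.8
```

```text
t: 3.28
tool_pos: [0.6558, 0.1867, 0.0916]
tool_rot: [-3.121, 0.35, -0.005]
contact_force: [0.1, -0.3, 0.4]
opening: 0.0001
t 3.28 p [0.6558 0.1867 0.0916] yaw -12.8 F [ 0.1 -0.3  0.4] open 0.0001
shift cm [-0.03   0.018  0.561] turn [-0.0018 -0.003   0.    ]
```

```bash
python3 -m jog '[[0,0,0.2,0,0,0,255],[0,0,0.3,0,0,0,255],[0,0,0.3,0,0,0,255]]'; python3 -m jog '[[0,0,0.1,0,0,0,255],[0,0,0.1,0,0,0,255],[0,0,0.1,0,0,0,255]]'
```

```text
t: 3.53
tool_pos: [0.6556, 0.1867, 0.0882]
tool_rot: [-3.121, 0.35, -0.004]
contact_force: [-0.0, -0.1, -0.4]
opening: -0.0002
t: 3.78
tool_pos: [0.6555, 0.1867, 0.087]
tool_rot: [-3.121, 0.35, -0.004]
contact_force: [-0.8, 0.5, -0.6]
opening: -0.0001
```

```bash
python3 -m jog '[[0,0,0.03,0,0,0,255],[0,0,0.03,0,0,0,255]]'|grep -E 'pos|force';  python3 -m jog '[[0,0,0.03,0,0,0,255],[0,0,0.03,0,0,0,255]]'|grep -E 'pos|force'
```

```text
tool_pos: [0.6555, 0.1867, 0.0866]
contact_force: [-0.5, -0.4, 0.2]
tool_pos: [0.6556, 0.1867, 0.0863]
contact_force: [-0.3, 0.6, 0.3]
```

```bash
python3 -m jog '[[0,0,0.03,0,0,0,255],[0,0,0.03,0,0,0,255]]'|grep -E 'pos|force'
```

```text
tool_pos: [0.6555, 0.1867, 0.0859]
contact_force: [-0.5, -1.2, -0.4]
```

```bash
python3 -m jog '[[0,0,0.03,0,0,0,255],[0,0,0.03,0,0,0,255]]'|grep -E 'pos|force'
```

```text
tool_pos: [0.6555, 0.1866, 0.0856]
contact_force: [0.4, -0.3, -0.4]
```

```bash
python3 -m jog '[[0,0,0.03,0,0,0,255],[0,0,0.03,0,0,0,255]]'|grep -E 'pos|force'
```

```text
tool_pos: [0.6555, 0.1866, 0.0854]
contact_force: [-0.1, -0.7, 0.3]
```

```bash
python3 -m jog '[[0,0,0.02,0,0,0,255],[0,0,0.02,0,0,0,255]]'|grep -E 'pos|force'
```

```text
tool_pos: [0.6555, 0.1867, 0.0853]
contact_force: [0.8, 0.2, 1.0]
```

```bash
python3 -m jog '[[0,0,0.015,0,0,0,255],[0,0,0.015,0,0,0,255]]'|grep -E 'pos|force'; python3 -c "
from h import *;print(get_obs()['tool_pos'])"
```

```text
tool_pos: [0.6555, 0.1867, 0.0853]
contact_force: [-0.3, 0.4, 1.4]
[0.65554234 0.1866739  0.08529696]
```

```bash
python3 -m jog '[[0,0,0.02,0,0,0,255],[0,0,0.02,0,0,0,255]]'|grep -E 'pos|force'; python3 -c "
from h import *;print(get_obs()['tool_pos'])"
```

```text
tool_pos: [0.6556, 0.1867, 0.0853]
contact_force: [-1.5, 0.4, 1.6]
[0.6555613  0.18667394 0.0852684 ]
```

```bash
python3 -m jog '[[0,0,0.04,0,0,0,255],[0,0,0.04,0,0,0,255],[0,0,0.04,0,0,0,255]]'|grep -E 'pos|force'; python3 -c "
from h import *;print(get_obs()['tool_pos'])"
```

```text
tool_pos: [0.6556, 0.1867, 0.0852]
contact_force: [-0.9, -0.8, 2.8]
[0.65556906 0.18669482 0.0851955 ]
```

```bash
python3 -m jog '[[0,0,0.06,0,0,0,255],[0,0,0.08,0,0,0,255],[0,0,0.08,0,0,0,255]]'|grep -E 'pos|force'; python3 -c "
from h import *;print(get_obs()['tool_pos'])"
```

```text
tool_pos: [0.6557, 0.1867, 0.0851]
contact_force: [-2.1, -0.8, 6.2]
[0.65565755 0.18668386 0.08507549]
```

```bash
python3 -m jog '[[-0.2,0,0.09,0,0,0,255],[-0.4,0,0.09,0,0,0,255],[-0.6,0,0.085,0,0,0,255],[-0.8,0,0.08,0,0,0,255],[-0.8,0,0.08,0,0,0,255]]'|grep -E 'pos|force'; python3 -c "
from h import *;print(get_obs()['tool_pos'])"
```

```text
tool_pos: [0.6485, 0.1886, 0.0852]
contact_force: [1.9, 0.0, 5.0]
[0.64847033 0.1886442  0.08520858]
```

```bash
python3 -m jog '[[-0.2,0,0.1,0,0,0,255],[-0.4,0,0.1,0,0,0,255],[-0.6,0,0.095,0,0,0,255],[-0.8,0,0.09,0,0,0,255],[-1,0,0.09,0,0,0,255],[-1,0,0.09,0,0,0,255]]'|grep -E 'pos|force'; python3 - <<'E'
from m import *
print(get_obs()['tool_pos'],get_obs()['contact_force'])
c,im=shot('wrist','w2.png')
ce=np.array([.6165,.1955]);a=np.array([.975,-.2215])
for n in(0,.008,.016): print(n,proj(c,[*(ce-a*(n+.08)),.079]))
u=int(proj(c,[*(ce-a*.088),.079])[0,0]); 
for uu in(u-15,u,u+15): print(uu,[int(x) for x in im[180:260:2,uu].mean(1)])
E
```

```text
tool_pos: [0.6394, 0.191, 0.0853]
contact_force: [3.0, -0.3, 6.0]
[0.63940921 0.19103745 0.08532778] [ 3.03896295 -0.30571005  5.95072897]
0 [[324.27970632 421.0664028 ]]
0.008 [[324.25564577 430.26513901]]
0.016 [[324.2320968  439.15373039]]
309 [69, 69, 67, 66, 68, 63, 65, 69, 67, 67, 65, 66, 67, 65, 63, 69, 64, 68, 65, 69, 63, 43, 31, 29, 26, 34, 33, 34, 38, 42, 35, 37, 34, 34, 38, 54, 56, 57, 59, 61]
324 [70, 74, 67, 72, 72, 65, 70, 70, 72, 75, 73, 69, 70, 65, 70, 71, 72, 71, 73, 67, 67, 67, 69, 70, 71, 52, 39, 34, 33, 34, 34, 44, 40, 36, 32, 14, 23, 21, 22, 25]
339 [68, 69, 67, 70, 72, 75, 69, 72, 71, 69, 68, 68, 72, 66, 72, 70, 67, 68, 74, 71, 72, 71, 67, 72, 67, 52, 40, 37, 37, 34, 34, 31, 39, 34, 43, 38, 42, 36, 34, 34]
```

View pics/w2.png

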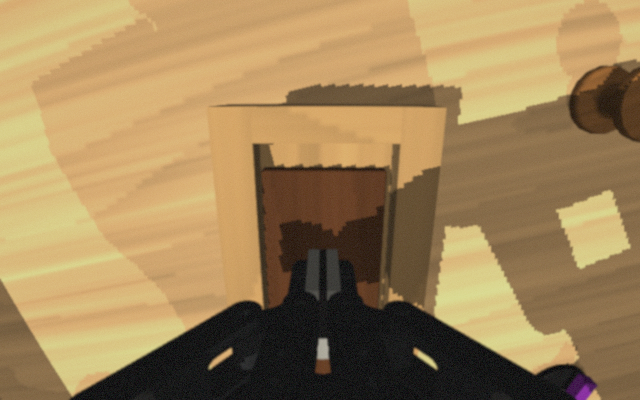

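The paddle's rear end is at row 168 (u≈325) and the stop is at row 143, so the gap behind the paddle has grown.

```bash
cat > back.py <<'E'
from m import *
import sys
o=get_obs(); c,im=shot('wrist',sys.argv[1])
ce=np.array([.6165,.1955]);a=np.array([.975,-.2215])
E=ce-a*.0965
col=im[80:240,285:300].mean((1,2)); 
g=np.diff(cv2.GaussianBlur(col.reshape(-1,1),(1,5),0)[:,0])
print([int(x) for x in col[40:130:2]])
r=np.argmin(g)+80.5
P=onz(c,[(292,r)],.0785)[0]
print('row',r,'back at tray x',(P[:2]-E)@a,'centre',(P[:2]-E)@a-.08,o['tool_pos'].round(4),o['contact_force'].round(1))
E
python3 back.py w3.png
```

```text
[153, 154, 154, 153, 153, 154, 154, 156, 156, 156, 158, 156, 158, 159, 158, 158, 159, 159, 159, 158, 158, 159, 151, 105, 36, 45, 63, 64, 63, 65, 63, 64, 64, 63, 64, 64, 64, 64, 63, 64, 63, 65, 63, 64, 63]
row 166.5 back at tray x 0.16963426528748776 centre 0.08963426528748776 [0.6394 0.191  0.0853] [2.5 0.2 5.5]
```

```bash
python3 -m jog '[[0,0,0.12,0,0,0,255],[0,0,0.12,0,0,0,255],[-0.2,0,0.12,0,0,0,255],[-0.4,0,0.115,0,0,0,255],[-0.6,0,0.11,0,0,0,255],[-0.8,0,0.11,0,0,0,255],[-1,0,0.105,0,0,0,255],[-1,0,0.105,0,0,0,255]]'|grep -E 'pos|force'; python3 back.py w4.png
```

```text
tool_pos: [0.6305, 0.1934, 0.0854]
contact_force: [1.8, 0.2, 5.9]
[155, 158, 157, 158, 158, 157, 157, 158, 158, 158, 158, 157, 158, 157, 158, 158, 157, 157, 158, 158, 157, 157, 137, 94, 36, 47, 62, 64, 64, 64, 65, 64, 64, 64, 63, 63, 63, 63, 63, 63, 63, 63, 65, 63, 64]
row 166.5 back at tray x 0.16039133444525694 centre 0.08039133444525694 [0.6305 0.1934 0.0854] [1.8 0.2 5.9]
```

```bash
for i in 1; do python3 -m jog '[[0,0,0.12,0,0,0,255],[-0.3,0,0.12,0,0,0,255],[-0.6,0,0.12,0,0,0,255],[-0.9,0,0.115,0,0,0,255],[-1.2,0,0.11,0,0,0,255],[-1.5,0,0.105,0,0,0,255],[-1.5,0,0.105,0,0,0,255]]'|grep -E 'pos|force'; done;  python3 back.py w5.png
```

```text
tool_pos: [0.6167, 0.197, 0.0856]
contact_force: [2.6, -0.2, 6.2]
[156, 157, 157, 156, 156, 157, 158, 156, 157, 157, 156, 157, 156, 157, 157, 156, 156, 156, 157, 157, 157, 156, 140, 97, 32, 47, 63, 63, 63, 65, 62, 64, 63, 64, 64, 64, 64, 63, 63, 62, 64, 63, 62, 63, 63]
row 166.5 back at tray x 0.14606647570516268 centre 0.06606647570516268 [0.6167 0.197  0.0856] [ 2.6 -0.2  6.2]
```

Following fully. Continuing the slide.

```bash
python3 -m jog '[[0,0,0.12,0,0,0,255],[-0.3,0,0.12,0,0,0,255],[-0.6,0,0.12,0,0,0,255],[-0.9,0,0.115,0,0,0,255],[-1.2,0,0.11,0,0,0,255],[-1.5,0,0.105,0,0,0,255],[-1.5,0,0.105,0,0,0,255]]'|grep -E 'pos|force';  python3 -m jog '[[0,0,0.12,0,0,0,255],[-0.3,0,0.12,0,0,0,255],[-0.6,0,0.12,0,0,0,255],[-0.9,0,0.115,0,0,0,255],[-1.2,0,0.11,0,0,0,255],[-1.2,0,0.11,0,0,0,255]]'|grep -E 'pos|force';  python3 back.py w6.png
```

```text
tool_pos: [0.6029, 0.2006, 0.0858]
contact_force: [2.3, -0.7, 7.0]
tool_pos: [0.5921, 0.2035, 0.086]
contact_force: [1.8, -0.8, 7.0]
[155, 156, 155, 156, 156, 155, 156, 156, 156, 156, 156, 156, 155, 156, 157, 155, 156, 156, 155, 156, 155, 153, 131, 74, 30, 52, 63, 63, 64, 64, 63, 64, 63, 63, 62, 63, 62, 63, 62, 61, 62, 64, 62, 63, 63]
row 165.5 back at tray x 0.12103409480652742 centre 0.04103409480652742 [0.5921 0.2035 0.086 ] [ 1.8 -0.8  7. ]
```

```bash
python3 -m jog '[[0,0,0.12,0,0,0,255],[-0.3,0,0.12,0,0,0,255],[-0.6,0,0.12,0,0,0,255],[-0.9,0,0.115,0,0,0,255],[-1.1,0,0.11,0,0,0,255],[-1.1,0,0.11,0,0,0,255]]'|grep -E 'pos|force';  python3 back.py w7.png
python3 -m jog '[[0,0,-0.2,0,0,0,255],[0,0,-1,0,0,0,255],[0,0,-3,0,0,0,255],[0,0,-5,0,0,0,255],[0,0,-8,0,0,0,255],[0,0,-8,0,0,0,255]]'; python3 go.py 0.44 0.236 0.25 -12.8
```

```text
tool_pos: [0.5825, 0.206, 0.0861]
contact_force: [1.9, -1.7, 7.2]
[155, 155, 156, 155, 155, 156, 155, 155, 155, 155, 155, 156, 155, 155, 154, 155, 154, 155, 155, 155, 155, 152, 132, 82, 31, 52, 62, 63, 63, 62, 62, 63, 64, 63, 63, 63, 64, 62, 64, 63, 63, 62, 62, 63, 63]
row 165.5 back at tray x 0.11107380254710195 centre 0.031073802547101945 [0.5825 0.206  0.0861] [ 1.9 -1.7  7.2]
t: 10.17
tool_pos: [0.5831, 0.2066, 0.1721]
tool_rot: [-3.114, 0.347, -0.043]
contact_force: [1.0, 0.2, 1.0]
opening: -0.0003
t 10.17 p [0.5831 0.2066 0.1721] yaw -12.73 F [1.  0.2 1. ] open -0.0003
shift cm [-14.394   0.188  -8.175] turn [-0.0115 -0.0266  0.0014]
```

```bash
python3 -m jog '[[-4,0,-4,-0.012,-0.027,0,0],[-8,0.1,-6,-0.012,-0.027,0,0],[-12,0.15,-7,-0.012,-0.027,0,0],[-14.4,0.19,-8.2,-0.012,-0.027,0,0],[-14.4,0.19,-8.2,-0.012,-0.027,0,0],[-14.4,0.19,-8.2,-0.012,-0.027,0,0],[-14.4,0.19,-8.2,-0.012,-0.027,0,0]]' ; python3 - <<'E'
from m import *; import pickle
s=shot('wrist','w8.png'); pickle.dump(s,open('w8.pkl','wb'))
E
python3 go.py 0.4941 0.2231 0.12 -12.8
```

```text
t: 10.75
tool_pos: [0.4396, 0.236, 0.2496]
tool_rot: [3.122, -0.347, -0.002]
contact_force: [0.3, -0.5, -0.4]
opening: 0.0834
t 10.8 p [0.4399 0.2357 0.2491] yaw -12.73 F [-0.4 -0.4 -0.9] open 0.0853
shift cm [ 5.588  0.017 12.896] turn [0.0016 0.0019 0.0012]
```

View pics/w8.png

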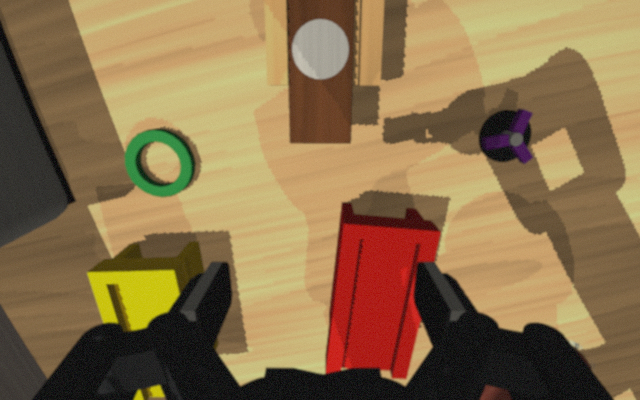

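The picture shows the paddle's front end at row 142 (u 290–352), the disc at (321,49) and the tray edge at row ~84. The red look-alike starts at row ~205, so I'll check its clearance.

```bash
python3 - <<'E'
from m import *; import pickle
c,im=pickle.load(open('w8.pkl','rb'))
ce=np.array([.6165,.1955]);a=np.array([.975,-.2215]);b=np.array([.2215,.975]);E=ce-a*.0965
pts=dict(frontL=(290,142,.0795),frontR=(351,142,.0795),disc=(321,49,.0785),edgeL=(280,84,.081),edgeR=(370,84,.081),redL=(343,203,.081),redR=(440,228,.081),yel=(190,250,.081))
for n,(u,v,z) in pts.items():
    P=onz(c,[(u,v)],z)[0]; print(n,P.round(4),'tray',((P[:2]-E)@a).round(4),((P[:2]-E)@b).round(4))
hsv=cv2.cvtColor(im,cv2.COLOR_RGB2HSV)
D=np.zeros(im.shape[:2],np.uint8); D[10:90,285:360]=cv2.inRange(hsv,(0,0,90),(180,50,255))[10:90,285:360]
kk=max(cv2.findContours(D,0,1)[0],key=cv2.contourArea); M=cv2.moments(kk); uv=(M['m10']/M['m00'],M['m01']/M['m00']); P=onz(c,[uv],.079)[0]; print(uv,P,(P[:2]-E)@a,(P[:2]-E)@b)
E
```

```text
frontL [0.4806 0.2573 0.0795] tray -0.0498 0.0301
frontR [0.4683 0.2029 0.0795] tray -0.0497 -0.0256
disc [0.5515 0.2121 0.0785] tray 0.0294 0.0018
edgeL [0.5315 0.2531 0.081 ] tray 0.0008 0.0373
edgeR [0.5143 0.177  0.081 ] tray 0.001 -0.0406
redL [0.4126 0.2219 0.081 ] tray -0.1082 -0.0194
redR [0.3654 0.1328 0.081 ] tray -0.1345 -0.1167
yel [0.3972 0.3846 0.081 ] tray -0.1592 0.1358
(319.9569851052902, 48.58127889060093) [0.55193529 0.21293317 0.079     ] 0.02965777938507653 0.0026962582404586825
```

```bash
python3 -m jog '[[3,0,6,0.002,0.002,0,0],[5.4,-0.15,9,0.002,0.002,0,0],[5.6,-0.18,12,0.002,0.002,0,0],[5.6,-0.18,14,0.002,0.002,0,0],[5.6,-0.18,14,0.002,0.002,0,0],[5.6,-0.18,14,0.002,0.002,0,0]]'; python3 go.py 0.4945 0.2251 0.062 -12.8
```

```text
t: 11.3
tool_pos: [0.4933, 0.2238, 0.1057]
tool_rot: [3.12, -0.35, -0.011]
contact_force: [0.6, -0.4, 0.2]
opening: 0.0853
t 11.3 p [0.4933 0.2238 0.1057] yaw -12.81 F [ 0.6 -0.4  0.2] open 0.0853
shift cm [ 0.12  -0.165  4.365] turn [ 0.0032  0.0064 -0.0001]
```

```bash
python3 -m jog '[[0.12,-0.16,1,0.003,0.006,0,0],[0.12,-0.16,2.5,0.003,0.006,0,0],[0.12,-0.16,4,0.003,0.006,0,0],[0.12,-0.16,4.4,0.003,0.006,0,0],[0.12,-0.16,4.4,0.003,0.006,0,0],[0.12,-0.16,4.4,0.003,0.006,0,0]]'; python3 go.py 0.4945 0.2251 0.062 -12.8
```

```text
t: 11.8
tool_pos: [0.4955, 0.2255, 0.0632]
tool_rot: [-3.121, 0.35, -0.003]
contact_force: [0.5, 0.3, 0.1]
opening: 0.0855
t 11.8 p [0.4955 0.2255 0.0632] yaw -12.8 F [0.5 0.3 0.1] open 0.0855
shift cm [-0.088  0.057  0.12 ] turn [-0.0011 -0.0018 -0.    ]
```

```bash
python3 -m jog '[[0,0,0,0,0,0,60],[0,0,0,0,0,0,90],[0,0,0,0,0,0,110],[0,0,0,0,0,0,130],[0,0,0,0,0,0,150],[0,0,0,0,0,0,150]]' 25; python3 -m jog '[[0,0,0,0,0,0,150],[0,0,0,0,0,0,170],[0,0,0,0,0,0,170]]' 60
```

```text
t: 12.3
tool_pos: [0.4964, 0.2255, 0.0647]
tool_rot: [-3.121, 0.35, -0.006]
contact_force: [-0.6, -1.4, 6.6]
opening: 0.0556
t: 12.55
tool_pos: [0.4965, 0.2255, 0.0651]
tool_rot: [-3.121, 0.35, -0.007]
contact_force: [-2.2, -1.2, 4.7]
opening: 0.0543
```

```bash
python3 -m jog '[[0,0,-0.1,0,0,0,200],[0,0,-0.2,0,0,0,200],[0,0,-0.3,0,0,0,220],[0,0,-0.5,0,0,0,255],[0,0,-0.7,0,0,0,255],[0,0,-0.7,0,0,0,255]]' 110; python3 go.py 0.4945 0.2251 0.13 -12.8
```

```text
t: 13.05
tool_pos: [0.4964, 0.2255, 0.072]
tool_rot: [-3.121, 0.35, -0.006]
contact_force: [0.1, 0.0, -3.0]
opening: 0.0534
t 13.05 p [0.4964 0.2255 0.072 ] yaw -12.8 F [ 0.1  0.  -3. ] open 0.0534
shift cm [-0.151  0.071 -5.799] turn [-0.0015 -0.0037 -0.0001]
```

```bash
python3 -m jog '[[0,0,-1,0,0,0,255],[0,0,-3,0,0,0,255],[0,0,-5,0,0,0,255],[0,0,-8,0,0,0,255],[0,0,-8,0,0,0,255],[0,0,-8,0,0,0,255],[0,0,-8,0,0,0,255]]'; python3 - <<'E'
from m import *; import pickle
s=shot('wrist','w9.png'); pickle.dump(s,open('w9.pkl','wb'));s=shot('scene','s9.png'); pickle.dump(s,open('s9.pkl','wb')); print(get_obs()['wrist_torque'])
c,im=s; cv2.imwrite('pics/v9.png',np.hstack([cv2.resize(im[120:260,280:420],(400,400))[:,:,::-1],cv2.resize(cv2.imread('pics/w9.png')[:,120:520],(400,400))]))
E
python3 go.py 0.4945 0.2251 0.15 -12.8
```

```text
t: 13.63
tool_pos: [0.4956, 0.2254, 0.1516]
tool_rot: [-3.121, 0.35, -0.005]
contact_force: [-0.6, 0.1, -3.5]
opening: 0.0532
[-0.00928621  0.1039103  -0.01407694]
t 13.73 p [0.4948 0.2251 0.1501] yaw -12.8 F [-0.2  0.1 -2.6] open 0.0533
shift cm [-0.032  0.006  0.01 ] turn [ 0.0001 -0.0007 -0.    ]
```

View pics/v9.png

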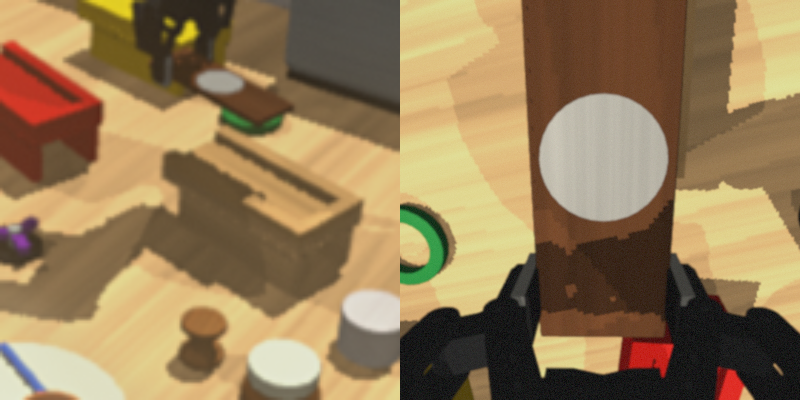

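The paddle is held by its end over the tray, mirror up. I'll measure its droop and its offset in the tool frame from the side edges in the wrist picture.

```bash
cat > held.py <<'E'
from m import *
from scipy.ndimage import gaussian_filter1d as gf
def held(c,im,p,R,rows=range(4,240,6)):
    r=im.astype(float); A=[]
    s=gf(r[...,1],1.2,axis=1); g=np.diff(s,axis=1)
    for v in rows:
        l=230+np.argmin(g[v,230:275]); q=380+np.argmax(g[v,380:420])
        # subpixel
        def sp(x): 
            a,b,e=abs(g[v,x-1]),abs(g[v,x]),abs(g[v,x+1]); return x+.5+(a-e)/(2*(a-2*b+e)+1e-9)
        o,d=ray(c,[(sp(l),v),(sp(q),v)]); k=.056/np.linalg.norm(d[0]-d[1]); A.append([*(R.T@(o+k*d.mean(0)-p)),l,q])
    return np.array(A)
if __name__=='__main__':
    import pickle
    c,im=pickle.load(open('w9.pkl','rb')); o=get_obs(); R=Ro.from_rotvec(o['tool_rot']).as_matrix(); p=o['tool_pos']
    A=held(c,im,p,R); print((A[::5]*[1000,1000,1000,1,1]).round(1))
    x=A[:,0]; k=np.ones(len(x),bool)
    for _ in range(4):
        fz=np.polyfit(x[k],A[k,2],1); e=abs(A[:,2]-np.polyval(fz,x)); k=e<max(.003,2*np.median(e))
    fy=np.polyfit(x[k],A[k,1],1)
    print('z(top) fit slope',fz[0],'at x=0',fz[1],'y slope',fy, k.sum())
    hsv=cv2.cvtColor(im,cv2.COLOR_RGB2HSV); D=np.zeros(im.shape[:2],np.uint8); D[80:235,250:400]=cv2.inRange(hsv,(0,0,90),(180,45,255))[80:235,250:400]
    kk=max(cv2.findContours(D,0,1)[0],key=cv2.contourArea); (u,v),ax,_=cv2.fitEllipse(kk); print('disc',(u,v),ax)
    oo,d=ray(c,[(u,v)]); oo=R.T@(oo-p); d=R.T@d[0]
    s=(fz[0]*oo[0]+fz[1]-oo[2])/(d[2]-fz[0]*d[0]); print('disc centre, tool mm',(oo+s*d)*1000)
    for z in(-.0175,-.0155,-.0125): s=(z-oo[2])/d[2]; print(z,(oo+s*d)*1000)
E
python3 held.py
```

```text
[[ 1.107e+02 -1.000e-01 -1.140e+01  2.410e+02  4.060e+02]
 [ 1.012e+02 -2.000e-01 -1.170e+01  2.420e+02  4.050e+02]
 [ 9.140e+01 -2.000e-01 -1.180e+01  2.440e+02  4.030e+02]
 [ 8.120e+01 -2.000e-01 -1.200e+01  2.450e+02  4.010e+02]
 [ 7.060e+01 -3.000e-01 -1.230e+01  2.470e+02  3.990e+02]
 [ 6.060e+01  1.000e+00 -1.830e+01  2.490e+02  4.050e+02]
 [ 4.790e+01 -4.000e-01 -1.290e+01  2.500e+02  3.950e+02]
 [ 3.540e+01 -6.000e-01 -1.270e+01  2.520e+02  3.930e+02]]
z(top) fit slope 0.016516806709335505 at x=0 -0.013386195320384592 y slope [ 0.00648974 -0.00076463] 38
disc (323.1566162109375, 156.962158203125) (126.1499252319336, 127.31686401367188)
disc centre, tool mm [ 58.27383659  -0.44222679 -12.42369763]
-0.0175 [ 59.27242481  -0.44450871 -17.5       ]
-0.0155 [ 58.87899347  -0.44360966 -15.5       ]
-0.0125 [ 58.28884646  -0.44226109 -12.5       ]
```

```bash
python3 go.py 0.50 -0.06 0.22 -21.4
```

```text
t 13.73 p [0.4948 0.2251 0.1501] yaw -12.8 F [-0.2  0.1 -2.6] open 0.0533
shift cm [ 6.826 27.686 -6.983] turn [ 0.     -0.0007  0.1501]
```

```bash
python3 -m jog '[[0,0,-2,0,0,0,255],[0.3,1,-4.5,0,0,0,255],[1,4,-6.5,0,0.005,0.02,255],[1.8,7,-7,0,0.008,0.04,255],[2.5,10,-7,0,0.012,0.06,255],[3.2,13,-7,0,0.016,0.08,255],[4,16,-7,0,0.016,0.1,255],[4.7,19,-7,0,0.016,0.12,255]]'; python3 go.py 0.50 -0.06 0.22 -21.4
```

```text
t: 14.4
tool_pos: [0.4974, 0.0281, 0.2183]
tool_rot: [3.093, -0.538, 0.021]
contact_force: [0.1, 0.3, -2.3]
opening: 0.0533
t 14.4 p [0.4974 0.0281 0.2183] yaw -19.72 F [ 0.1  0.3 -2.3] open 0.0533
shift cm [ 3.216  8.206 -0.128] turn [-0.0004 -0.0139  0.0293]
```

```bash
python3 -m jog '[[1.2,3,0,0,0,0.01,255],[2.2,5.5,0,0,0.002,0.02,255],[3,7.5,0,0,0.002,0.03,255],[3.2,8.2,0,0,0.002,0.03,255],[3.2,8.2,0,0,0.002,0.03,255],[3.2,8.2,0,0,0.002,0.03,255],[3.2,8.2,0,0,0.002,0.03,255]]'; python3 - <<'E'
from m import *; import pickle
s=shot('wrist','w10.png'); t=shot('top','t10.png'); pickle.dump((s,t),open('w10.pkl','wb'))
E
python3 go.py 0.502 -0.168 0.12 -21.4
```

```text
t: 14.98
tool_pos: [0.4996, -0.0588, 0.218]
tool_rot: [3.085, -0.582, 0.022]
contact_force: [0.2, 0.6, -2.9]
opening: 0.0532
t 15.08 p [ 0.4998 -0.0587  0.2184] yaw -21.34 F [-0.2 -0.5 -2.2] open 0.0536
shift cm [ 4.032 10.108  9.894] turn [-0.0009 -0.0152  0.0011]
```

View pics/w10.png

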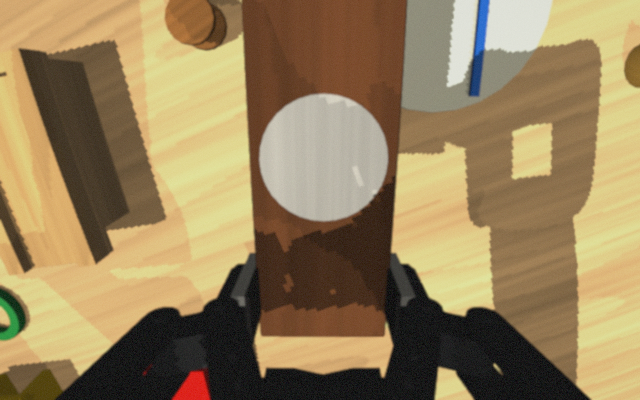

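The wrist view shows only the right-hand kerb, from (485,0) to its outer end at (474,96). I'll compare it with the top-view estimate.

```bash
python3 - <<'E'
from m import *; import pickle
(c,im),(ct,it)=pickle.load(open('w10.pkl','rb'))
hsv=cv2.cvtColor(im,cv2.COLOR_RGB2HSV); m=cv2.inRange(hsv,(100,100,40),(130,255,255)); m[:, :440]=0
v,u=np.nonzero(m); print(len(v),v.max())
L=[];Rr=[]
for r in range(2,92,4):
    uu=u[v==r]; L.append((uu.min()-.5,r)); Rr.append((uu.max()+.5,r))
h=np.array([.556,-.189]); a=np.array([.931,-.365]); b=np.array([.365,.931])
for z in(.047,):
  for n,S in(('in',L),('out',Rr)):
    P=onz(c,S,z)[:,:2]; f=np.polyfit((P-h)@a,(P-h)@b,1); print(n,z,'rel yaw',f[0],'y at x=0',f[1], ((P-h)@a)[[0,-1]])
P=onz(c,[(475,v.max()+.5)],.045)[0,:2]; print('end',(P-h)@a,(P-h)@b)
ls=lanes(ct,it,(350,140,430,215))
for l in ls: print('top',(l[0]-h)@a,(l[0]-h)@b,np.arctan2(*l[1][::-1]),l[2])
W=[onz(ct,[x[3]],.047) for x in ls]
E
```

```text
898 95
in 0.047 rel yaw -0.004497369146688463 y at x=0 -0.029663298364451224 [ 0.05612376 -0.01552209]
out 0.047 rel yaw -0.0028153075563712923 y at x=0 -0.03810208326027104 [ 0.05643653 -0.01536896]
end -0.02016286854855164 -0.03608728722054388
top 0.06873552798166944 0.036305216818074186 -0.35748243944370317 0.017319491664194685
top 0.031379041221717946 -0.0357589093905184 -0.38743044346891303 0.09190721281191747
```

```bash
python3 go.py 0.5016 -0.1681 0.10 -21.5; python3 -m jog '[[0.8,2,0,0,0,0,255],[1.6,4,1,0,0,0,255],[2.6,6.5,3,0,0,0.001,255],[3.5,8.8,5,0,0,0.002,255],[4,10.1,7,0,0,0.003,255],[4,10.1,9,0,0,0.003,255],[4,10.1,10,0,0,0.003,255],[4,10.1,10,0,0,0.003,255]]';python3 go.py 0.5016 -0.1681 0.065 -21.5
```

```text
t 15.08 p [ 0.4998 -0.0587  0.2184] yaw -21.34 F [-0.2 -0.5 -2.2] open 0.0536
shift cm [ 3.968 10.133 11.894] turn [-0.0009 -0.0152  0.0028]
t: 15.75
tool_pos: [0.4999, -0.1661, 0.1158]
tool_rot: [3.087, -0.585, 0.014]
contact_force: [-0.2, -0.0, -2.9]
opening: 0.0533
t 15.75 p [ 0.4999 -0.1661  0.1158] yaw -21.45 F [-0.2 -0.  -2.9] open 0.0533
shift cm [0.179 0.13  5.077] turn [-0.0017 -0.009   0.0008]
```

```bash
python3 -m jog '[[0.1,0.1,1,0,0.004,0.001,255],[0.18,0.13,2.5,0,0.006,0.001,255],[0.18,0.13,4,0,0.006,0.001,255],[0.18,0.13,5,0,0.006,0.001,255],[0.18,0.13,5,0,0.006,0.001,255],[0.18,0.13,5,0,0.006,0.001,255]]'; python3 go.py 0.5016 -0.1681 0.045 -21.5; python3 - <<'E'
from m import *; import pickle
t=shot('top','t11.png'); s=shot('scene','s11.png'); pickle.dump((t,s),open('11.pkl','wb'))
cv2.imwrite('pics/v11.png',np.hstack([cv2.resize(t[1][140:220,350:430],(400,400))[:,:,::-1],cv2.resize(s[1][210:320,230:340],(400,400))[:,:,::-1]]))
E
```

```text
t: 16.25
tool_pos: [0.5018, -0.1677, 0.0659]
tool_rot: [3.085, -0.585, 0.024]
contact_force: [-0.4, -0.3, -2.5]
opening: 0.0536
t 16.25 p [ 0.5018 -0.1677  0.0659] yaw -21.47 F [-0.4 -0.3 -2.5] open 0.0536
shift cm [-0.031  0.048  2.085] turn [-0.0017 -0.0149  0.0006]
```

View pics/v11.png

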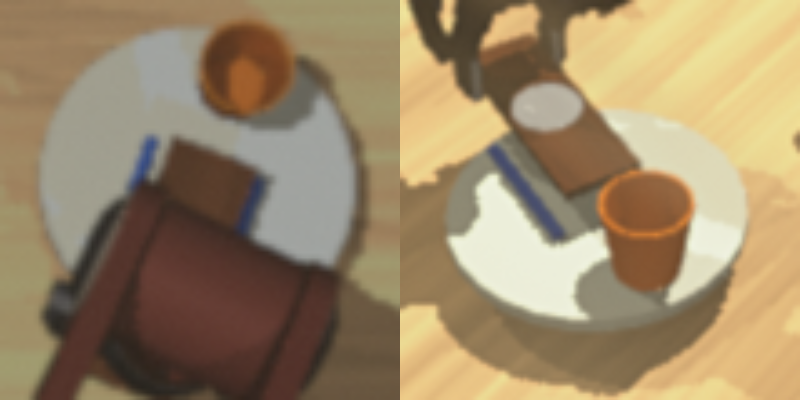

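Corrected for parallax, the paddle sits about midway between the kerbs, with about 10 crop pixels on each side. Lowering now.

```bash
python3 -m jog '[[-0.03,0.05,0.8,0,0,0,255],[-0.03,0.05,1.4,0,0,0,255],[-0.03,0.05,2,0,0,0,255],[-0.03,0.05,2.2,0,0,0,255],[-0.03,0.05,2.2,0,0,0,255],[-0.03,0.05,2.2,0,0,0,255]]'; python3 -m jog '[[0,0,0.1,0,0,0,255],[0,0,0.2,0,0,0,255],[0,0,0.2,0,0,0,255]]'; python3 go.py 0.5016 -0.1681 0.037 -21.5
```

```text
t: 16.85
tool_pos: [0.5023, -0.1687, 0.0447]
tool_rot: [3.085, -0.585, 0.026]
contact_force: [0.8, 0.3, -2.5]
opening: 0.0534
t: 17.1
tool_pos: [0.5023, -0.1687, 0.0427]
tool_rot: [3.085, -0.585, 0.026]
contact_force: [-0.5, -0.4, -2.9]
opening: 0.0531
t 17.1 p [ 0.5023 -0.1687  0.0427] yaw -21.49 F [-0.5 -0.4 -2.9] open 0.0531
shift cm [-0.099 -0.033  0.565] turn [-0.0015 -0.0167  0.0002]
```

```bash
for k in 1; do python3 -m jog '[[-0.04,0,0.1,0,0,0,255],[-0.08,0,0.15,0,0,0,255],[-0.08,0,0.15,0,0,0,255]]'|grep -E 'pos|force'; python3 -m jog '[[0,0,0.1,0,0,0,255],[0,0,0.1,0,0,0,255]]'|grep -E 'pos|force'; python3 -m jog '[[0,0,0.1,0,0,0,255],[0,0,0.1,0,0,0,255]]'|grep -E 'pos|force'; python3 -m jog '[[0,0,0.06,0,0,0,255],[0,0,0.06,0,0,0,255]]'|grep -E 'pos|force'; done
```

```text
tool_pos: [0.5014, -0.1683, 0.041]
contact_force: [-0.0, 1.1, -2.3]
tool_pos: [0.5013, -0.1683, 0.0398]
contact_force: [-0.9, 0.3, -2.9]
tool_pos: [0.5012, -0.1682, 0.0386]
contact_force: [0.2, -0.6, -3.7]
tool_pos: [0.5012, -0.1682, 0.0379]
contact_force: [0.3, 0.4, -1.9]
```

```bash
python3 -m jog '[[0,0,0.06,0,0,0,255],[0,0,0.06,0,0,0,255]]'|grep -E 'pos|force'; python3 -m jog '[[0,0,0.06,0,0,0,255],[0,0,0.06,0,0,0,255]]'|grep -E 'pos|force';python3 -m jog '[[0,0,0.06,0,0,0,255],[0,0,0.06,0,0,0,255]]'|grep -E 'pos|force'
```

```text
tool_pos: [0.5012, -0.1683, 0.0373]
contact_force: [0.7, 0.0, -2.3]
tool_pos: [0.5014, -0.1684, 0.0368]
contact_force: [-0.4, 0.3, -0.3]
tool_pos: [0.5016, -0.1685, 0.0364]
contact_force: [-0.6, -0.0, -0.6]
```

```bash
python3 -m jog '[[0,0,0.06,0,0,0,255],[0,0,0.06,0,0,0,255]]'|grep -E 'pos|force'; python3 -m jog '[[0,0,0.06,0,0,0,255],[0,0,0.06,0,0,0,255]]'|grep -E 'pos|force'; python3 -c "
from h import *;print(get_obs()['wrist_torque'])"
```

```text
tool_pos: [0.5018, -0.1685, 0.0364]
contact_force: [-1.3, 1.3, 2.3]
tool_pos: [0.502, -0.1686, 0.0363]
contact_force: [-2.8, 1.7, 4.9]
[0.11790725 0.48831643 0.01646526]
```

Firm contact, so I'm relaxing the preload and opening.

```bash
python3 -m jog '[[0,0,0,0,0,0,255],[0,0,0,0,0,0,255]]' 25|grep -E 'pos|force';  python3 -m jog '[[0,0,0,0,0,0,90],[0,0,0,0,0,0,60],[0,0,0,0,0,0,30],[0,0,0,0,0,0,0],[0,0,0,0,0,0,0],[0,0,0,0,0,0,0]]'; python3 go.py 0.5016 -0.1681 0.15 -21.5
```

```text
tool_pos: [0.5021, -0.1687, 0.0363]
contact_force: [-2.2, 1.0, 3.4]
t: 19.35
tool_pos: [0.5023, -0.1688, 0.0364]
tool_rot: [3.084, -0.585, 0.028]
contact_force: [0.2, -0.0, -0.1]
opening: 0.0854
t 19.35 p [ 0.5023 -0.1688  0.0364] yaw -21.49 F [ 0.2 -0.  -0.1] open 0.0854
shift cm [  0.115  -0.054 -11.358] turn [-0.0013 -0.0178  0.0003]
```

```bash
python3 -m jog '[[0,0,-0.5,0,0,0,0],[0,0,-1.5,0,0,0,0],[0,0,-3.5,0,0,0,0],[0,0,-7,0,0,0,0],[-2,0,-11,0,-0.018,0,0],[-5,0,-15,0,-0.018,0,0],[-7,0,-19,0,-0.018,0,0],[-7,0,-20,0,-0.018,0,0]]';python3 -m jog '[[0,0,0,0,0,0,0],[0,0,0,0,0,0,0],[0,0,0,0,0,0,0]]'; python3 - <<'E'
from m import *; import pickle
s=shot('wrist','w12.png'); t=shot('top','t12.png'); pickle.dump((s,t),open('12.pkl','wb'))
E
```

```text
t: 20.02
tool_pos: [0.4331, -0.1418, 0.2403]
tool_rot: [3.086, -0.585, 0.009]
contact_force: [1.2, -0.9, 0.1]
opening: 0.0857
t: 20.27
tool_pos: [0.4331, -0.1418, 0.24]
tool_rot: [3.086, -0.585, 0.009]
contact_force: [-1.1, 0.2, -1.0]
opening: 0.0856
```

View pics/w12.png

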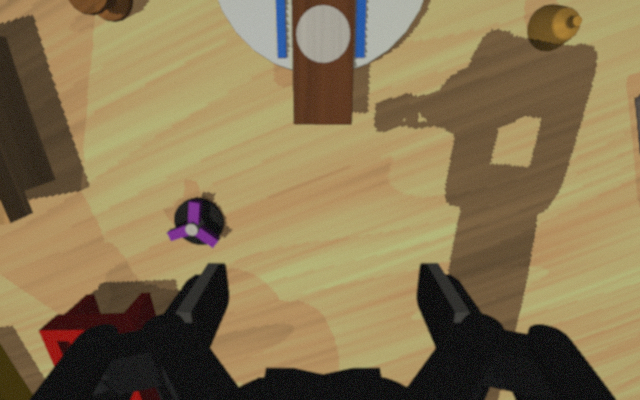

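The paddle lies between the kerbs with its disc at (323,33), its outer end at row 124 and the kerb ends at row 57. Last, a numeric check.

```bash
python3 - <<'E'
from m import *; import pickle
(c,im),(ct,it)=pickle.load(open('12.pkl','rb'))
hsv=cv2.cvtColor(im,cv2.COLOR_RGB2HSV); D=np.zeros(im.shape[:2],np.uint8); D[2:64,296:352]=cv2.inRange(hsv,(0,0,90),(180,50,255))[2:64,296:352]
D=cv2.morphologyEx(D,2,np.ones((5,5)))
kk=max(cv2.findContours(D,0,1)[0],key=cv2.contourArea); (u,v),ax,_=cv2.fitEllipse(kk); print('disc px',u,v,ax)
h=np.array([.556,-.189]); y=np.radians(-21.6); a=np.array([np.cos(y),np.sin(y)]); b=np.array([-a[1],a[0]])
q=lambda uv,z:[np.round(((P[:2]-h)@a*1000,(P[:2]-h)@b*1000),1).tolist() for P in onz(c,uv,z)]
print('disc',q([(u,v)],.05)); print('paddle end L,R',q([(294.5,124),(352,124)],.05))
m=cv2.inRange(hsv,(100,100,40),(130,255,255)); m[70:]=0
for lo,hi in((265,297),(350,375)):
    k=m.copy();k[:,:lo]=0;k[:,hi:]=0; vv,uu=np.nonzero(k); 
    print('kerb end',q([(uu[vv>vv.max()-3].mean(),vv.max()+.5)],.045), 'L/R edges',q([(uu[vv==45].min()-.5,45),(uu[vv==45].max()+.5,45)],.047),q([(uu[vv==5].min()-.5,5),(uu[vv==5].max()+.5,5)],.047))
g=im[...,1].astype(int)
for r in(80,115): print(r,280+np.argmin(np.diff(g[r,280:310])),340+np.argmax(np.diff(g[r,340:365])))
for l in lanes(ct,it,(350,140,430,215)): print('top',((l[0]-h)@a).round(4),((l[0]-h)@b).round(4),np.degrees(np.arctan2(*l[1][::-1])).round(1),l[2].round(3))
d=get_obs(); print(d['t'],d['contact_force'].round(1),abs(d['dq']).max())
E
```

```text
disc px 322.73687744140625 33.43247985839844 (52.916290283203125, 56.669830322265625)
disc [[-0.9, -0.8]]
paddle end L,R [[-81.1, 26.1], [-81.0, -29.0]]
kerb end [[-20.7, 37.3]] L/R edges [[-10.1, 40.4], [-10.2, 33.1]] [[23.3, 41.1], [23.2, 33.1]]
kerb end [[-19.8, -34.5]] L/R edges [[-10.1, -30.7], [-10.0, -38.9]] [[23.3, -29.8], [23.4, -38.7]]
80 292 352
115 293 351
top 0.0299 0.0361 -21.2 0.095
top 0.0385 -0.0351 -21.5 0.078
20.3667 [-0.3 -0.2  0.1] 0.01151153355479809
```

```bash
python3 -c "
from station import finish_job; print(finish_job())"
```

```text
the job is handed in; nothing more can be done
None
```

The job is done and handed in at about 20 s of the 72 s allowed; no verdict came back.

**Slide:** I dragged the paddle out with about 5 to 7 N of fingertip pressure until its front end overhung by about 50 mm, flat. The first few millimetres of drag slipped at 5 N, so I pressed a little harder. The paddle's force on the tray, estimated from the wrist readings, stayed at roughly 10 N or less; I could not measure it directly.

**Lift and place:** I gripped the overhanging end by its sides at 60 N, then 110 N for the lift. It drooped only about 1°. I lowered it into the holder, with the wrist force peaking at about 5 N, released it and backed the arm off.

**Last checks:** All measured in the wrist picture after release.

| Check | Result | Limit |
|---|---|---|
| Centre along the holder | about 1 mm off the spot | 14 mm |
| Centre across the holder | about 1 mm off the spot, or about 2 mm measured from the kerbs | 7 mm |
| Alignment | outer end square to the holder | 0.12 rad |

- **Released:** the gripper is open, clear of everything, with a wrist force near 0 N.
- **Platter:** it did not turn. In the top view one kerb's middle came out about 8 mm along the lane from the other's, probably because it was partly hidden. The wrist view put both kerb ends where they belong.
- **Bystanders:** I didn't touch any of them and did not measure their positions again.

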